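# Measure out a level scoop of grinding balls

## Task

Take the wider scoop by its handle, push it level under the tray's strike bar all the way into the grinding balls, and draw it back out under the bar so that just its level measure of two balls, one in each cup, stays in it and the others stay in the tray. Then set the filled scoop down flat in the middle of the balance pan and let go; leave the narrow scoop where it is.

Things in the scene. Friction and masses are not known exactly. Their poses are not given: they have to be found in the camera images.
- scoop: the wider of two steel measuring scoops, 110 mm long, 60 mm wide, about 0.15 kg, standing flat. Origin: on its underside, on the centre line, 60 mm from the rear end and 50 mm behind the lip; x points from the handle to the lip, y across, z up. From the front: a ramp, two cups side by side for one ball each, a flat shank 26 wide and 5 thick, an upright white handle plate
- scoop_grip (a point): a point on the middle of the wide scoop's upright handle, at the scoop's x = -53, 52 mm above its underside. The handle spans x = -60 to -46 (14 thick), is 30 wide along y and 75 high: grip it from above across the 14 mm thickness (along the scoop's x)
- scoop_lip (a point): middle of the wide scoop's front lip, at the scoop's x = +50. From the lip a bare ramp 60 wide, without side walls, rises backward to a ridge 7 mm high at x = +34 to +31, the front edge of the cups
- cup0 (a point): where the centre of a ball lies when level in the right cup (scoop's x = +17.5, y = -14, z = 15). The two cups, each 27 long (x) by 26 wide (y), lie side by side with a rib 7 mm high between them; floor 3 mm above the underside, outer walls sloping from 7 mm at the ridge up to about 23, back wall at x = +1 to +4, 26 mm high
- cup1 (a point): the same in the left cup (y = +14)
- tray: fixed grey ball tray with a strike bar across its open mouth. Origin: on its underside, below the middle of the bar's inner face; x points inward from the mouth to the far wall, y across, z up. Floor 4 mm above the bench, flat from x = -40 (apron, no sill) to the far wall at x = +66; 82 wide inside, walls 70 high
- strike_edge (a point): middle of the strike bar's lower edge: a steel plate 6 mm thick (tray's x = -6 to 0) from 36 to 72 mm above the bench, 32 over the floor. The scoop enters level below it, lip first, on the floor or 1 to 2 mm over it, handle left outside; drawn straight back out, the bar holds back all balls lying on top
- far_wall (a point): foot of the tray's far wall, inside (tray's x = +66, on the floor). The scoop is fully in when its lip is about 5 mm from here (2 to 10 mm all work); on the way the balls climb the ramp and drop into the cups while the others heap up, which takes some 5 to 25 N. If the two cups are not full after one stroke, push in again
- pan (a point): centre of the top of the balance's square steel pan, 170 x 170 mm, 62 mm above the bench; x and y along the pan's sides. The balance is a fixed white housing 280 x 190 mm, 52 mm high, below the pan and on towards the point's -x
- narrow_scoop: bystander: a scoop of the same make and length but only 33 mm wide, with a single cup for one ball; origin and axes as the wide one's
- ball0: one of eight like white ceramic grinding balls, 24 mm in diameter, 27 g, in the tray; origin at its centre
- ball1: one of eight like white ceramic grinding balls, 24 mm in diameter, 27 g, in the tray; origin at its centre
- ball2: one of eight like white ceramic grinding balls, 24 mm in diameter, 27 g, in the tray; origin at its centre
- ball3: one of eight like white ceramic grinding balls, 24 mm in diameter, 27 g, in the tray; origin at its centre
- ball4: one of eight like white ceramic grinding balls, 24 mm in diameter, 27 g, in the tray; origin at its centre
- ball5: one of eight like white ceramic grinding balls, 24 mm in diameter, 27 g, in the tray; origin at its centre
- ball6: one of eight like white ceramic grinding balls, 24 mm in diameter, 27 g, in the tray; origin at its centre
- ball7: one of eight like white ceramic grinding balls, 24 mm in diameter, 27 g, in the tray; origin at its centre
Things that resemble listed ones, but are neither listed nor needed, are in the scene too. What is shaped like the scoop but turquoise is not meant. Leave any pink look-alike of the tray alone.

How it is judged:
On the way, in this order (a step that is already met when the one before it is completed fails the run):
1. the wide scoop is pushed under the bar into the balls, its lip within 14 mm of the tray's far wall (x of scoop_lip in the frame of tray between 0.052 and 0.074 m and z of scoop_lip in the frame of tray below 0.03 m and y of scoop_lip in the frame of tray between -0.03 and 0.03 m), for 0.05 s.
2. the wide scoop is drawn out, its cups clear of the bar, with one ball level in each of its two cups and the others in the tray (x of cup0 in the frame of tray below -0.03 m and distance between any of ball0, ball1, ball2, ball3, ball4, ball5, ball6, ball7 and cup0 below 0.012 m and distance between any of ball0, ball1, ball2, ball3, ball4, ball5, ball6, ball7 and cup1 below 0.012 m and (distance between ball0 and cup0 below 0.012 m or distance between ball0 and cup1 below 0.012 m or (x of ball0 in the frame of tray between -0.045 and 0.068 m and y of ball0 in the frame of tray between -0.045 and 0.045 m and z of ball0 in the frame of tray below 0.08 m)) and (distance between ball1 and cup0 below 0.012 m or distance between ball1 and cup1 below 0.012 m or (x of ball1 in the frame of tray between -0.045 and 0.068 m and y of ball1 in the frame of tray between -0.045 and 0.045 m and z of ball1 in the frame of tray below 0.08 m)) and (distance between ball2 and cup0 below 0.012 m or distance between ball2 and cup1 below 0.012 m or (x of ball2 in the frame of tray between -0.045 and 0.068 m and y of ball2 in the frame of tray between -0.045 and 0.045 m and z of ball2 in the frame of tray below 0.08 m)) and (distance between ball3 and cup0 below 0.012 m or distance between ball3 and cup1 below 0.012 m or (x of ball3 in the frame of tray between -0.045 and 0.068 m and y of ball3 in the frame of tray between -0.045 and 0.045 m and z of ball3 in the frame of tray below 0.08 m)) and (distance between ball4 and cup0 below 0.012 m or distance between ball4 and cup1 below 0.012 m or (x of ball4 in the frame of tray between -0.045 and 0.068 m and y of ball4 in the frame of tray between -0.045 and 0.045 m and z of ball4 in the frame of tray below 0.08 m)) and (distance between ball5 and cup0 below 0.012 m or distance between ball5 and cup1 below 0.012 m or (x of ball5 in the frame of tray between -0.045 and 0.068 m and y of ball5 in the frame of tray between -0.045 and 0.045 m and z of ball5 in the frame of tray below 0.08 m)) and (distance between ball6 and cup0 below 0.012 m or distance between ball6 and cup1 below 0.012 m or (x of ball6 in the frame of tray between -0.045 and 0.068 m and y of ball6 in the frame of tray between -0.045 and 0.045 m and z of ball6 in the frame of tray below 0.08 m)) and (distance between ball7 and cup0 below 0.012 m or distance between ball7 and cup1 below 0.012 m or (x of ball7 in the frame of tray between -0.045 and 0.068 m and y of ball7 in the frame of tray between -0.045 and 0.045 m and z of ball7 in the frame of tray below 0.08 m))), for 0.1 s.
At the end, for the whole second after the job is handed in: the wide scoop stands flat and still on the balance, its origin within 45 mm of the pan's centre, a ball level in each of its two cups (within 12 mm of the cup points), the other six in the tray (apron included); the narrow scoop within 30 mm of its start (distance between any of ball0, ball1, ball2, ball3, ball4, ball5, ball6, ball7 and cup0 below 0.012 m and distance between any of ball0, ball1, ball2, ball3, ball4, ball5, ball6, ball7 and cup1 below 0.012 m and (distance between ball0 and cup0 below 0.012 m or distance between ball0 and cup1 below 0.012 m or (x of ball0 in the frame of tray between -0.045 and 0.068 m and y of ball0 in the frame of tray between -0.045 and 0.045 m and z of ball0 in the frame of tray below 0.08 m)) and (distance between ball1 and cup0 below 0.012 m or distance between ball1 and cup1 below 0.012 m or (x of ball1 in the frame of tray between -0.045 and 0.068 m and y of ball1 in the frame of tray between -0.045 and 0.045 m and z of ball1 in the frame of tray below 0.08 m)) and (distance between ball2 and cup0 below 0.012 m or distance between ball2 and cup1 below 0.012 m or (x of ball2 in the frame of tray between -0.045 and 0.068 m and y of ball2 in the frame of tray between -0.045 and 0.045 m and z of ball2 in the frame of tray below 0.08 m)) and (distance between ball3 and cup0 below 0.012 m or distance between ball3 and cup1 below 0.012 m or (x of ball3 in the frame of tray between -0.045 and 0.068 m and y of ball3 in the frame of tray between -0.045 and 0.045 m and z of ball3 in the frame of tray below 0.08 m)) and (distance between ball4 and cup0 below 0.012 m or distance between ball4 and cup1 below 0.012 m or (x of ball4 in the frame of tray between -0.045 and 0.068 m and y of ball4 in the frame of tray between -0.045 and 0.045 m and z of ball4 in the frame of tray below 0.08 m)) and (distance between ball5 and cup0 below 0.012 m or distance between ball5 and cup1 below 0.012 m or (x of ball5 in the frame of tray between -0.045 and 0.068 m and y of ball5 in the frame of tray between -0.045 and 0.045 m and z of ball5 in the frame of tray below 0.08 m)) and (distance between ball6 and cup0 below 0.012 m or distance between ball6 and cup1 below 0.012 m or (x of ball6 in the frame of tray between -0.045 and 0.068 m and y of ball6 in the frame of tray between -0.045 and 0.045 m and z of ball6 in the frame of tray below 0.08 m)) and (distance between ball7 and cup0 below 0.012 m or distance between ball7 and cup1 below 0.012 m or (x of ball7 in the frame of tray between -0.045 and 0.068 m and y of ball7 in the frame of tray between -0.045 and 0.045 m and z of ball7 in the frame of tray below 0.08 m)) and horizontal distance between scoop and pan below 0.045 m and z of scoop in the frame of pan between -0.004 and 0.006 m and angle between scoop's own z axis and vertical below 0.1 rad and linear speed of scoop below 0.02 m/s and distance of narrow_scoop from where it was at the start of the episode below 0.03 m); the robot touches nothing.
It fails at once if the narrow scoop is moved by more than 30 mm (distance of narrow_scoop from where it was at the start of the episode above 0.03 m).
It also fails if it takes over 48 s, if anything falls off the work surface, if the arm or the gripper's body presses on something with over 40 N, if the wrist force passes 120 N, or if a joint passes its speed limit or range.

## Robot

A 7-joint arm with a two-finger parallel gripper is mounted at the origin on the work surface. World frame = base frame: x ahead of the robot, y to its left, z up, the work surface at z = 0. Lengths are in m, angles in rad, forces in N, time in s.
With the tool pointing down it reaches from about 0.35 to 0.9 m from the base axis. Payload 8.1 kg.
Tool frame: the origin (TCP) lies on the centre line of the jaws, within the pads' length; the fingertips stand 19 mm ahead of it and the grasp point (between the pads) is the TCP (arm.tip_reach is the distance from the TCP to the fingertips, in m); z points along the fingers, y is the line along which they close (so a half turn about z gives the same grasp; the last joint's range is limited). The gripper opens to 92 mm and grips with 3 to 60 N. Pads are 19 mm wide; open, the fingers measure 130 mm over their backs; the gripper's body (75 mm by 190 mm) begins 47 mm behind the grasp point.
Start: joints at [-1.279, 0.434, 0.025, 1.573, -0.012, 1.134, -0.075], TCP at [0.24, 0.577, 0.246] pointing down, gripper open.
Joint ranges: [-2.62, 2.62], [-0.44, 2.09], [-1.27, 1.32], [0.08, 2.57], [-1.32, 4.46], [0.12, 2], [-2.74, 2.74]. Speed limits (rad/s): [2.22, 2.22, 3.01, 3.01, 3.14, 3.14, 3.14].

## Interface

Orientations are given as a rotation vector (axis times angle).
In Python, from cell import arm gives the robot as it stands.
- The arm moves only by the tool arm_command, never from a script. Its argument "targets" is a list that holds one entry, the list of rows, each a list of 6 numbers: the shift along the tool's x, y, z in m, then the turn, a rotation vector about the tool's x, y, z in rad. A call has 1 to 10 rows; each row shifts and turns the commanded pose from where the row before left it, along the tool's axes as they then stand; what a row does not reach is not made up. A row lasts 1/8 s, in which the tool goes at most 62.5 mm and 10.7 degrees, less where a joint would pass 70% of its speed; a pose out of reach is approached as far as the arm can. A call with a gripper value outside its range is refused whole. "jaw" is the finger opening in m, from 0 to 0.0918, set as the call begins (left out, the last holds). The fingers move at their own pace and stop on an object; "newtons" is the grip in N (left out, the last holds). Time passes only in rows, so rows that do not move let the fingers close. It gives the time, the measured TCP pose, the force, the opening and the grip force at its end, in the units of the state.
- arm.observe(): the state, without advancing time (a new reading comes with each control period).
- arm.get_image(name): name is "scene" or "top" or "wrist"; returns a dict with "pixels" (384x512x3 uint8, red, green, blue), "z_map" (384x512 float32, m along the optical axis (not along the pixel's ray), 0 where there is no reading), "fx", "fy", "cx", "cy" (pixels), "xyz" and "rotation" of the camera in the world; the wrist camera has in their place "T_tool_cam" (4x4, takes a point from camera to tool coordinates, whose origin is the TCP and whose axes are the flange's). Camera axes: x right, y down, z forward; pixel columns grow to the right and rows downward; lengths in m; the calibration is good to about 2 mm. A picture is of the moment at which its call begins: read the wrist's pose just before it.
- arm.sign_off(): hands the job in; it is judged then, once.
The state is a dict: "clock": time; "joints": joint angles; "dq": joint speeds; "joint_efforts": joint torques, N m; "position": TCP position; "ee_rot": TCP orientation; "force": force on the tool from outside, world axes, zero at the start; "ft_torque": the same for the moment, N m; "width": opening from 0.0 (shut) to 1.0 (fully open); "gripper_force": force on a finger pad.
Only numpy, scipy, OpenCV 4.12 (cv2) and the standard library are available. Lean on these libraries where they do the work, as an engineer would, in place of code of your own. Each camera call takes 0.05 s, during which the arm holds its last target. There are 200 camera calls.

## Working session

There is one attempt and no reset: what is moved stays moved. The work goes in short steps, Python scripts to look and compute and a tool call to move; the robot and the scene stay as the last step left them, time stands still between calls to the robot, and variables do not carry over. Pictures are saved under pics/ and viewed, at most 10 in all, crops included, and the job is handed in when it is done.

Besides the shell and the picture viewer there is one more tool, called after "Emit:" in YAML: its name, and indented under it one key for each argument. arm_command: Moves the arm, as the interface text tells. Its arguments: {"type":"object","properties":{"targets":{"type":"array","items":{"type":"array","items":{"type":"array","items":{"type":"number"}}}},"jaw":{"type":"number"},"newtons":{"type":"number"}},"required":["targets"]}

```bash
mkdir -p pics
cat > h.py <<'E'
import numpy as np, cv2, pickle
from scipy.spatial.transform import Rotation as R
from cell import arm
def grab(n):
    s=arm.observe(); im=arm.get_image(n); 
    if 'T_tool_cam' in im:
        T=np.eye(4);T[:3,:3]=R.from_rotvec(s['ee_rot']).as_matrix();T[:3,3]=s['position']
        T=T@im['T_tool_cam']; im['P'],im['M']=T[:3,3],T[:3,:3]
    else:
        r=np.array(im['rotation']); im['M']=r if r.shape==(3,3) else R.from_rotvec(r).as_matrix(); im['P']=np.array(im['xyz'])
    return im
def cloud(im):
    v,u=np.mgrid[:384,:512]; z=im['z_map']
    c=np.stack([(u-im['cx'])/im['fx']*z,(v-im['cy'])/im['fy']*z,z],-1)
    return c@im['M'].T+im['P']
def save(im,n,box=None,k=1):
    p=im['pixels'][...,::-1]
    if box: p=p[box[1]:box[3],box[0]:box[2]]
    cv2.imwrite('pics/'+n,cv2.resize(p,None,fx=k,fy=k,interpolation=cv2.INTER_CUBIC))
E
python3 - <<'E'
from h import *
s=arm.observe();print({k:np.round(v,3) for k,v in s.items()})
a=grab('top');b=grab('scene');pickle.dump((a,b),open('i.pkl','wb'))
print(a['P'],a['M'],b['P'],b['M'],a['fx'])
cv2.imwrite('pics/a.png',cv2.resize(np.vstack([a['pixels'],b['pixels']])[...,::-1],(400,600)))
save(a,'top.png',None,1.5);save(b,'scene.png',None,1.5)
E
```

```text
{'clock': np.float64(0.0), 'joints': array([-1.279,  0.435,  0.025,  1.574, -0.012,  1.134, -0.075]), 'dq': array([-0.   ,  0.   ,  0.   , -0.001, -0.002,  0.001, -0.001]), 'joint_efforts': array([ 1.0000e-03, -6.6786e+01,  9.8500e-01, -3.1444e+01, -6.1000e-02,
        4.3000e-02,  0.0000e+00]), 'position': array([0.24 , 0.576, 0.245]), 'ee_rot': array([-6.16e-01, -3.08e+00,  2.00e-03]), 'force': array([-0.407,  0.368, -0.199]), 'ft_torque': array([ 0.008, -0.011,  0.021]), 'gripper_force': np.float64(0.0), 'width': np.float64(1.002)}
[0.38084067 0.01279603 0.98481601] [[ 0.02256836 -0.985018    0.17096843]
 [-0.99890389 -0.02923192 -0.03655848]
 [ 0.04100849 -0.16995596 -0.98459803]] [0.85388041 0.65256674 0.76862722] [[-0.89179046  0.30719951 -0.33217201]
 [ 0.45244033  0.60993905 -0.65059365]
 [ 0.00274263 -0.73048122 -0.68292728]] 393.08474967431795
```

View pics/top.png

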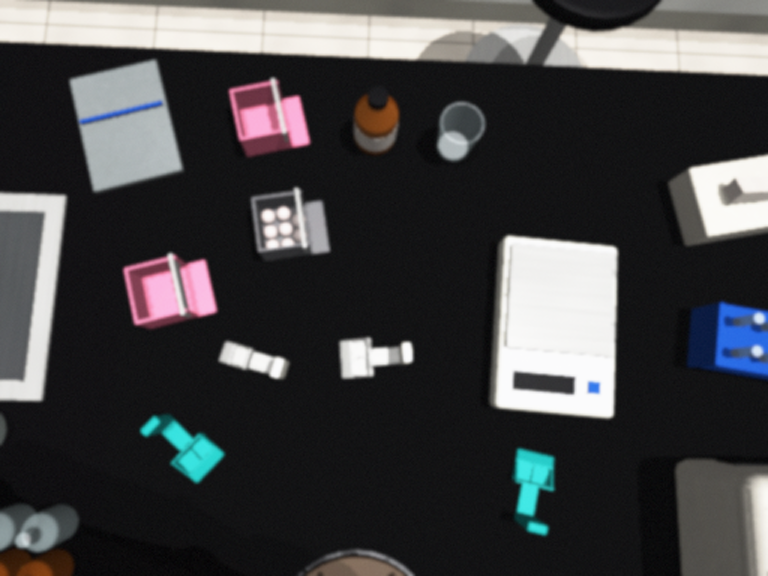

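View pics/scene.png

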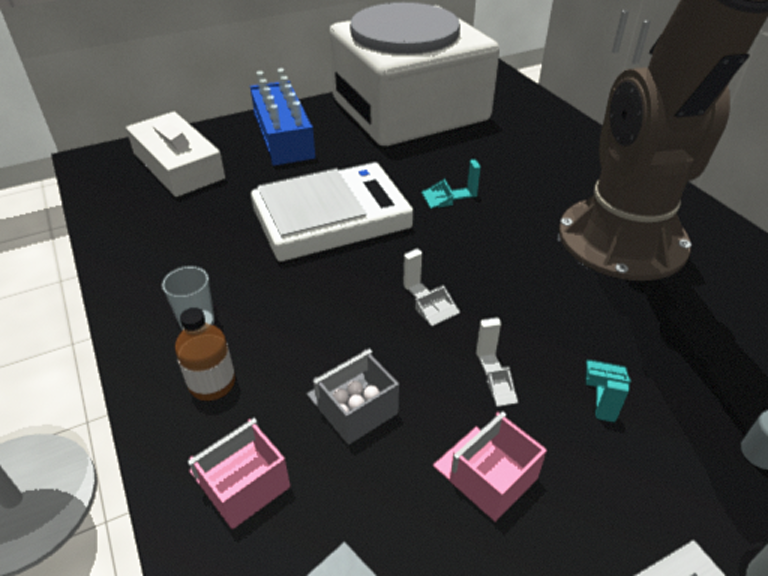

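Both pictures at 1.5x. In top, the wide white scoop is at (375,357): handle (407,352), lip (342,358). Things that could be mistaken for it are the narrow white scoop (253,360) and the turquoise ones (190,450) and (535,490). The grey tray with balls is at (290,225), mouth to the right. Its pink look-alikes are at (270,117) and (170,290). The balance pan is at (560,295). I choose the wide white scoop and the grey tray, and check them in a close crop.

Run:
```python
from h import *
a,b=pickle.load(open('i.pkl','rb'))
A=cloud(a);B=cloud(b)
def roi(C,x0,y0,x1,y1,lo,hi):
    Q=C[int(y0/1.5):int(y1/1.5),int(x0/1.5):int(x1/1.5)].reshape(-1,3)
    return Q[(Q[:,2]>lo)&(Q[:,2]<hi)]
def rect(Q):
    c,s,an=cv2.minAreaRect((Q[:,:2]*1000).astype(np.float32)); return np.round(c,1),np.round(s,1),round(an,2),len(Q),np.round(np.median(Q[:,2]),4)
print('scoop handle top',rect(roi(A,330,330,425,390,.065,.09)))
print('scoop all top',rect(roi(A,330,330,425,390,.005,.09)))
print('scoop low',rect(roi(A,330,330,380,390,.005,.06)))
print('scoop scene handle',rect(roi(B,395,240,430,300,.03,.09)),'all',rect(roi(B,395,240,465,330,.005,.09)))
print('tray top',rect(roi(A,240,180,335,265,.055,.09)))
print('tray all',rect(roi(A,240,180,335,265,.012,.09)))
print('tray scene',rect(roi(B,305,340,402,445,.055,.09)))
print('pan',rect(roi(A,480,225,630,420,.057,.075)))
print('bal',rect(roi(A,480,225,630,420,.03,.075)))
for n,C,w in (('bench A',A,(440,180,490,400)),('bench B',B,(470,220,560,300))):print(n,np.median(roi(C,*w,-.05,.05)[:,2]))
print('narrow',rect(roi(A,212,335,295,385,.005,.09)))
# strike bar: highest
g=a['pixels'];hsv=cv2.cvtColor(g,cv2.COLOR_RGB2HSV)
m=(g.min(-1)>60)
for nm,(x0,y0,x1,y1) in dict(scoop=(330,330,425,390),bar=(292,180,312,250)).items():
    k=np.zeros_like(m);k[int(y0/1.5):int(y1/1.5),int(x0/1.5):int(x1/1.5)]=1
    print(nm,rect(A[m&k]))
c=[cv2.resize(g[210:270,140:290],(750,300),interpolation=3),cv2.resize(g[115:180,155:235],(369,300),interpolation=3)]
cv2.imwrite('pics/crop.png',np.vstack([c[0],np.hstack([c[1],np.zeros((300,381,3),np.uint8)])])[...,::-1])
```

```text
scoop handle top (array([435.1, -65.7]), array([27.8, 13.7]), 1.18, 78, np.float64(0.0746))
scoop all top (array([430.4, -17.4]), array([ 59.8, 136.8]), 5.81, 424, np.float64(0.008))
scoop low (array([427.5,  11.4]), array([59.9, 78.3]), 6.65, 245, np.float64(0.0071))
scoop scene handle (array([436.2, -64.8]), array([16.5, 30. ]), 88.39, 179, np.float64(0.0581)) all (array([431.2, -72.9]), array([ 64.8, 220.9]), 1.73, 607, np.float64(0.0174))
tray top (array([638.4, 139.1]), array([97.8, 79.9]), 10.39, 411, np.float64(0.0696))
tray all (array([638.4, 139.1]), array([97.8, 80. ]), 10.34, 1211, np.float64(0.0328))
tray scene (array([638.9, 139.6]), array([98.3, 80.7]), 10.56, 748, np.float64(0.0674))
pan (array([ 495.8, -312.5]), array([170.6, 234.5]), 86.14, 4852, np.float64(0.0618))
bal (array([ 487.6, -311.4]), array([190.5, 279.7]), 86.1, 8953, np.float64(0.0595))
bench A -2.7142137394187138e-05
bench B 0.0008178889761515928
narrow (array([436.5, 171.4]), array([106.2,  67.5]), 76.3, 355, np.float64(0.0111))
scoop (array([427. , -24.6]), array([ 80.8, 125. ]), 8.09, 987, np.float64(0.0045))
bar (array([547.9,  81.4]), array([358.2,  47.2]), 14.8, 501, np.float64(0.0217))
```

View pics/crop.png

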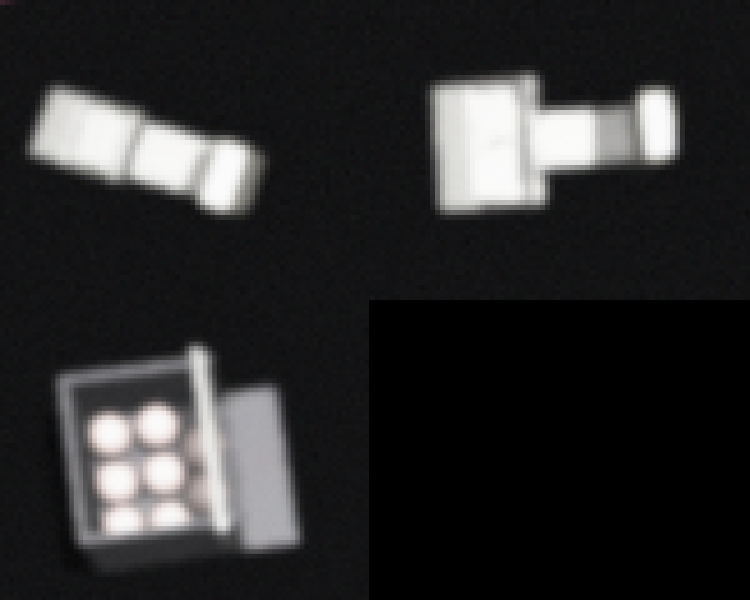

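The crop confirms both choices: the wide two-cup scoop (head at (490,143), handle at (657,122)) and the grey tray with balls and its apron at the right (265,470). The next script works out the move over the scoop.

```bash
cat >> h.py <<'E'
def go(p,yaw):
    "shift in present tool axes (mm) to world p, then turn about tool z (deg) so that tool y has this yaw; tilt left"
    s=arm.observe();M=R.from_rotvec(s['ee_rot']).as_matrix()
    cur=np.degrees(np.arctan2(M[1,1],M[0,1]))
    d=(yaw-cur+180)%360-180
    p=np.array(p)-s['position']
    M2=M@R.from_rotvec([0,0,-np.radians(d)]).as_matrix()
    want=np.column_stack([[-np.sin(np.radians(yaw)),np.cos(np.radians(yaw)),0],[np.cos(np.radians(yaw)),np.sin(np.radians(yaw)),0],[0,0,-1]])
    print('t',round(float(s['clock']),2),'pos',np.round(np.array(s['position'])*1000,1),'yaw',round(cur,2),'shift before turn mm',np.round(M.T@p*1000,1),'shift after turn',np.round(M2.T@p*1000,1),'full turn rotvec rad',np.round(R.from_matrix(M.T@want).as_rotvec(),4))
E
python3 - <<'E'
from h import *
a,b=pickle.load(open('i.pkl','rb'))
A=cloud(a)
go([.435,-.03,.22],94)
Q=A[150:280,315:420].reshape(-1,3)
for lo,hi in ((.0590,.066),(.045,.056)):
    q=Q[(Q[:,2]>lo)&(Q[:,2]<hi)]
    # robust along housing axes
    th=np.radians(-3.9);u=np.array([np.cos(th),np.sin(th)]);v=np.array([-u[1],u[0]])
    pu,pv=q[:,:2]@u,q[:,:2]@v
    print(len(q),np.percentile(pu,[1,5,50,95,99]),np.percentile(pv,[1,5,50,95,99]))
    for x in (np.median(pu),): print('centre',u*(np.percentile(pu,1)+np.percentile(pu,99))/2+v*(np.percentile(pv,1)+np.percentile(pv,99))/2)
E
```

```text
t 0.1 pos [240.3 576.5 245. ] yaw 67.38 shift before turn mm [-413.1 -484.9   25.8] shift after turn [-152.  -618.6   25.8] full turn rotvec rad [-1.400e-03 -2.000e-04 -4.647e-01]
4617 [0.46444547 0.47094766 0.54546967 0.6230581  0.63034032] [-0.3608257  -0.35392237 -0.27667445 -0.20128032 -0.19471893]
centre [ 0.52723252 -0.31436016]
3841 [0.3694631  0.37402802 0.42727738 0.63869349 0.6443562 ] [-0.37023674 -0.36424053 -0.26796016 -0.18710987 -0.18440285]
centre [ 0.4868738  -0.31115521]
```

Emit:
arm_command:
  targets:
    - [[-0.032,-0.037,0.002,0,0,0],[-0.032,-0.037,0.002,0,0,0],[-0.032,-0.037,0.002,0,0,0],[-0.032,-0.037,0.002,0,0,0],[-0.032,-0.037,0.002,0,0,0],[-0.032,-0.037,0.002,0,0,0],[-0.032,-0.037,0.002,0,0,0],[-0.032,-0.037,0.002,0,0,0],[-0.032,-0.037,0.002,0,0,0],[-0.032,-0.037,0.002,0,0,0]]
  jaw: 0.05

```text
clock: 1.35
position: [0.3936, 0.1107, 0.2257]
ee_rot: [0.616, 3.081, 0.0]
force: [0.4, -0.4, -0.8]
width: 0.545
gripper_force: 0.0
```

Emit:
arm_command:
  targets:
    - [[-0.031,-0.038,0.002,0,0,0],[-0.031,-0.038,0.002,0,0,0],[-0.031,-0.038,0.002,0,0,0],[0,0,0,0,0,-0.093],[0,0,0,0,0,-0.093],[0,0,0,0,0,-0.093],[0,0,0,0,0,-0.093],[0,0,0,0,0,-0.093],[0,0,0,0,0,0],[0,0,0,0,0,0]]

```text
clock: 2.6
position: [0.4353, -0.0287, 0.2196]
ee_rot: [0.107, -3.14, -0.0]
force: [-0.4, 0.4, -0.5]
width: 0.548
gripper_force: 0.0
```

Run:
```python
from h import *
go([.435,-.03,.22],94);print(arm.observe()['joints'].round(2))
w=grab('wrist');C=cloud(w);save(w,'w1.png',None,1.5)
pickle.dump((w,C),open('w.pkl','wb'))
def rect(Q):
    c,s,an=cv2.minAreaRect((Q[:,:2]*1000).astype(np.float32)); return np.round(c,1),np.round(s,1),round(an,2),len(Q),np.round(np.median(Q[:,2]),4)
q=C.reshape(-1,3);q=q[(abs(q[:,0]-.432)<.05)&(q[:,1]>-.09)&(q[:,1]<.06)]
for lo,hi in ((.07,.08),(.03,.09),(.005,.03),(.0015,.03)):
    k=q[(q[:,2]>lo)&(q[:,2]<hi)]
    if len(k)>20: print(lo,hi,rect(k))
```

```text
t 2.6 pos [435.3 -28.7 219.6] yaw 93.89 shift before turn mm [ 0.4 -1.2 -0.4] shift after turn [ 0.4 -1.2 -0.4] full turn rotvec rad [ 0.     -0.0003 -0.0018]
[-0.37  0.15  0.36  2.07 -0.06  0.94  1.66]
0.07 0.08 (array([436.1, -68. ]), array([30.3, 14. ]), 5.74, 368, np.float64(0.0739))
0.03 0.09 (array([436.1, -67.9]), array([30.5, 14.2]), 5.74, 550, np.float64(0.0732))
0.005 0.03 (array([431.5, -22.9]), array([ 60.3, 102.5]), 5.51, 877, np.float64(0.0071))
0.0015 0.03 (array([430.9, -11. ]), array([ 85.5, 138.2]), 2.48, 2589, np.float64(0.0042))
```

View pics/w1.png

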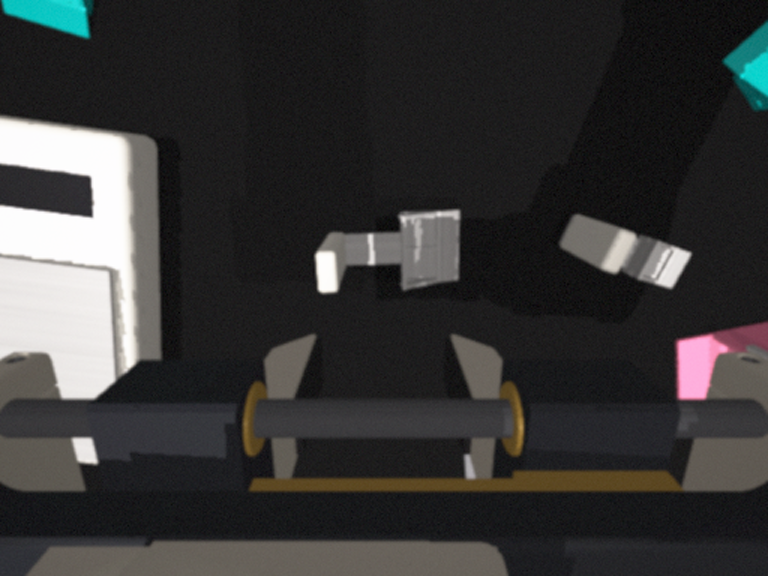

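The wrist view shows the wide scoop at (390,250) with its handle top at (327,270). The fingers are in front and the way down is free.

Emit:
arm_command:
  targets:
    - [[0,-0.019,0.01,0,0,-0.032],[-0.003,-0.019,0.01,0,0,0],[0,0,0.03,0,0,0],[0,0,0.03,0,0,0],[0,0,0.02,0,0,0],[0,0,0.01,0,0,0],[0,0,0,0,0,0],[0,0,0,0,0,0]]

```text
clock: 3.65
position: [0.4422, -0.0663, 0.1104]
ee_rot: [-0.16, 3.136, 0.0]
force: [0.4, -0.2, -0.8]
width: 0.546
gripper_force: 0.0
```

Run:
```python
from h import *
go([.4357,-.067,.0525],95.7)
```

```text
t 3.65 pos [442.2 -66.3 110.4] yaw 95.84 shift before turn mm [ 6.6 -0.  57.9] shift after turn [ 6.6 -0.1 57.9] full turn rotvec rad [-0.      0.0012  0.0024]
```

Emit:
arm_command:
  targets:
    - [[0.0065,0,0.008,0,0,0],[0,0,0.02,0,0,0],[0,0,0.02,0,0,0],[0,0,0.01,0,0,0],[0,0,0,0,0,0]]

```text
clock: 4.28
position: [0.4347, -0.067, 0.0514]
ee_rot: [0.16, -3.136, -0.0]
force: [0.1, 0.2, -0.6]
width: 0.546
gripper_force: 0.0
```

Emit:
arm_command:
  targets:
    - [[0,0,0,0,0,0],[0,0,0,0,0,0],[0,0,0,0,0,0],[0,0,0,0,0,0],[0,0,0,0,0,0],[0,0,0,0,0,0],[0,0,0,0,0,0]]
  jaw: 0
  newtons: 55

```text
clock: 5.15
position: [0.4354, -0.0669, 0.0519]
ee_rot: [-0.16, 3.137, 0.0]
force: [0.5, 0.2, 5.6]
width: 0.147
gripper_force: 55.0
```

Run:
```python
from h import *
t=np.array([.6445,.1056]);u=np.array([-.180,.984]);
# handle point -53, lip at +50: stage with lip at tray x=-60 -> handle x=-163
p=t+u*-.163
go([*p,.12],100.4)
```

```text
t 5.15 pos [435.4 -66.9  51.9] yaw 95.84 shift before turn mm [-238.5  -12.2  -68. ] shift after turn [-236.7  -31.1  -68. ] full turn rotvec rad [ 0.0001  0.0004 -0.0795]
```

Emit:
arm_command:
  targets:
    - [[0,0,-0.024,0,0,0],[0,0,-0.022,0,0,0],[0,0,-0.022,0,0,0],[0,0,0,0,0,-0.04],[0,0,0,0,0,-0.04],[-0.04,-0.005,0,0,0,0],[-0.04,-0.005,0,0,0,0],[-0.04,-0.005,0,0,0,0],[-0.04,-0.005,0,0,0,0]]

```text
clock: 6.28
position: [0.5967, -0.0575, 0.118]
ee_rot: [0.288, -3.126, -0.001]
force: [0.2, -0.4, -2.1]
width: 0.146
gripper_force: 55.0
```

Emit:
arm_command:
  targets:
    - [[-0.04,-0.005,0,0,0,0],[-0.036,-0.006,0,0,0,0],[0,0,0,0,0,0],[0,0,0,0,0,0]]

```text
clock: 6.78
position: [0.6715, -0.055, 0.118]
ee_rot: [0.286, -3.125, -0.0]
force: [-0.4, 0.4, -2.1]
width: 0.151
gripper_force: 55.0
```

Run:
```python
from h import *
def rect(Q):
    c,s,an=cv2.minAreaRect((Q[:,:2]*1000).astype(np.float32)); return np.round(c,1),np.round(s,1),round(an,2),len(Q),np.round(np.median(Q[:,2]),4)
t=np.array([.6445,.1056]);u=np.array([-.180,.984])
go([*(t+u*-.163),.0575],100.4)
w=grab('wrist');C=cloud(w);save(w,'w2.png',None,1.5)
q=C.reshape(-1,3)
k=q[(abs(q[:,0]-.638)<.075)&(abs(q[:,1]-.139)<.07)]
k=k[(k[:,2]>.06)&(k[:,2]<.085)]; print('tray rim',rect(k),k[:,1].min(),k[:,1].max())
# scoop head in hand, scoop frame
s=arm.observe();M=R.from_rotvec(s['ee_rot']).as_matrix()
L=(q-s['position'])@M  # tool: y fwd, x left?, z down
h=L[(L[:,1]>.05)&(L[:,1]<.108)&(abs(L[:,0])<.04)&(L[:,2]>.02)&(L[:,2]<.065)]
print('head in tool',rect(h),np.percentile(h,[1,99],axis=0).round(4) if len(h) else 0)
for y0 in np.arange(.05,.11,.01):
    g=h[(h[:,1]>y0)&(h[:,1]<y0+.01)]
    if len(g): print(round(y0,2),len(g),np.percentile(g[:,0],[1,99]).round(4),np.percentile(g[:,2],[5,50,95]).round(4))
```

```text
t 6.78 pos [671.5 -55.  118. ] yaw 100.46 shift before turn mm [-2.5 -0.3 60.5] shift after turn [-2.5 -0.3 60.5] full turn rotvec rad [ 0.0006 -0.0031  0.001 ]
tray rim (array([640.2,  99.1]), array([22. , 85.4]), 88.86, 2181, np.float64(0.0686)) 0.0887975459257176 0.11092184194057199
head in tool (array([-0.4, 76.5]), array([60.1, 53.2]), 0.77, 4627, np.float64(0.0484)) [[-0.0276  0.0508  0.0265]
 [ 0.0293  0.1019  0.052 ]]
0.05 1109 [-0.0128  0.0294] [0.0266 0.0373 0.0495]
0.06 533 [-0.015   0.0294] [0.0341 0.0497 0.0511]
0.07 816 [-0.0152  0.0293] [0.0406 0.05   0.0512]
0.08 1045 [-0.0237  0.0293] [0.0453 0.0469 0.0507]
0.09 915 [-0.03   0.029] [0.0474 0.0491 0.0508]
0.1 209 [-0.0299  0.0289] [0.0503 0.0512 0.0524]
```

View pics/w2.png

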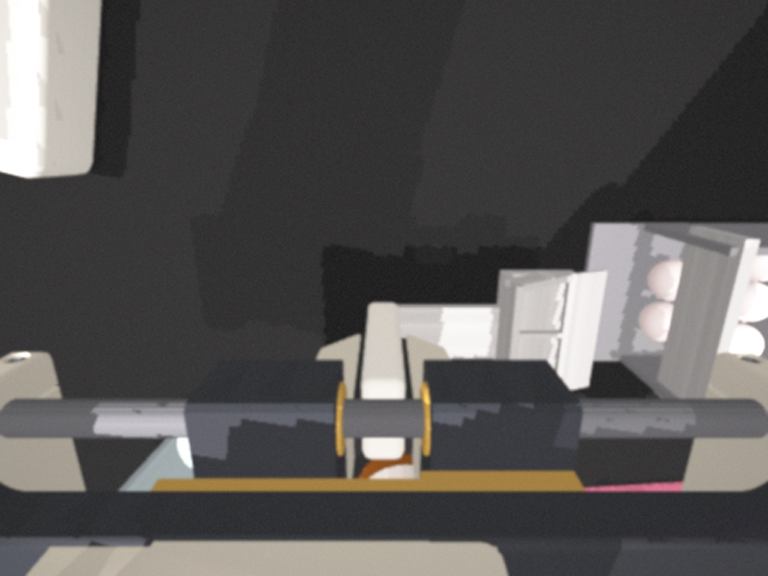

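The wrist view shows the scoop level and straight in the hand, with its head at (550,330). The tray apron at (620,290) and the bar at (700,320) lie straight ahead. I lower it to the apron and push in.

Emit:
arm_command:
  targets:
    - [[-0.002,0,0.02,0,-0.003,0],[0,0,0.02,0,0,0],[0,0,0.0145,0,0,0],[0,0,0.006,0,0,0],[0,0,0,0,0,0],[0,0.01,0,0,0,0],[0,0.01,0,0,0,0],[0,0.01,0,0,0,0],[0,0,0,0,0,0]]

```text
clock: 7.95
position: [0.6696, -0.0227, 0.0594]
ee_rot: [-0.289, 3.125, 0.002]
force: [-0.8, -0.7, -1.4]
width: 0.149
gripper_force: 55.0
```

Run:
```python
from h import *
t=np.array([.6445,.1056]);u=np.array([-.180,.984])
go([*(t+u*(.061-.103)),.0575],100.4)
print(arm.observe()['force'])
a,b=grab('top'),grab('scene')
A=cloud(a)[120:180,155:225].reshape(-1,3)
n=np.array([u[1],-u[0]])
k=A[(A[:,2]>.002)&(A[:,2]<.012)]; x=(k[:,:2]-t)@u;y=(k[:,:2]-t)@n
m=(x<-.02)&(x>-.04)
print('apron tray-y',np.percentile(y[m],[2,98]),m.sum(),'z',np.median(k[m][:,2]))
save(b,'s2.png',(190,200,290,310),5)
```

```text
t 7.95 pos [669.6 -22.7  59.4] yaw 100.56 shift before turn mm [ 1.3 88.7  2. ] shift after turn [ 1.5 88.7  2. ] full turn rotvec rad [0.0009 0.0033 0.0029]
[-0.78747865 -0.73685067 -1.37747146]Traceback (most recent call last):
  File "<stdin>", line 10, in <module>
    return _quantile_unchecked(
        a, q, axis, out, overwrite_input, method, keepdims, weights)
    return _ureduce(a,
                    func=_quantile_ureduce_func,
    ...<5 lines>...
                    overwrite_input=overwrite_input,
                    method=method)
    r = func(a, **kwargs)
    result = _quantile(arr,
                       quantiles=q,
    ...<2 lines>...
                       out=out,
                       weights=wgt)
    slices_having_nans = np.isnan(arr[-1, ...])
                                  ~~~^^^^^^^^^
IndexError: index -1 is out of bounds for axis 0 with size 0
```

Emit:
arm_command:
  targets:
    - [[0.001,0.005,0.002,0,0.003,0.003],[0,0.006,0,0,0,0],[0,0.006,0,0,0,0],[0,0.006,0,0,0,0],[0,0.006,0,0,0,0],[0,0.006,0,0,0,0],[0,0.005,0,0,0,0],[0,0.005,0,0,0,0],[0,0.005,0,0,0,0]]

```text
clock: 9.18
position: [0.6596, 0.0245, 0.0572]
ee_rot: [0.281, -3.129, 0.0]
force: [0.5, -0.6, -3.0]
width: 0.15
gripper_force: 55.0
```

Emit:
arm_command:
  targets:
    - [[0,0.004,0,0,0,0],[0,0.004,0,0,0,0],[0,0.004,0,0,0,0],[0,0.004,0,0,0,0],[0,0.004,0,0,0,0]]

```text
clock: 9.8
position: [0.6561, 0.0443, 0.0572]
ee_rot: [0.281, -3.129, -0.0]
force: [0.5, -1.2, -2.7]
width: 0.149
gripper_force: 55.0
```

Run:
```python
from h import *
t=np.array([.6445,.1056]);u=np.array([-.180,.984])
go([*(t+u*(.061-.103)),.0575],100.4)
print(arm.observe()['force'],arm.observe()['width'])
```

```text
t 9.8 pos [656.1  44.3  57.2] yaw 100.27 shift before turn mm [ 0.4 20.4 -0.3] shift after turn [ 0.3 20.4 -0.3] full turn rotvec rad [ 0.0001 -0.     -0.0023]
[ 0.50263956 -1.2431617  -2.6599041 ] 0.14936242632656033
```

Emit:
arm_command:
  targets:
    - [[0,0.004,0,0,0,0],[0,0.004,0,0,0,0],[0,0.004,0,0,0,0],[0,0.003,0,0,0,0],[0,0.003,0,0,0,0],[0,0.002,0,0,0,0]]

```text
clock: 10.55
position: [0.6525, 0.0639, 0.0571]
ee_rot: [0.281, -3.129, -0.0]
force: [-0.7, -2.8, -5.7]
width: 0.15
gripper_force: 55.0
```

Emit:
arm_command:
  targets:
    - [[0,0,0,0,0,0],[0,0,0,0,0,0]]

```text
clock: 10.8
position: [0.6526, 0.0642, 0.0573]
ee_rot: [-0.282, 3.129, 0.001]
force: [0.7, -1.5, -5.1]
width: 0.153
gripper_force: 55.0
```

Run:
```python
from h import *
t=np.array([.6445,.1056]);u=np.array([-.180,.984])
go([*(t+u*(.061-.103)),.0575],100.4)
b=grab('scene'); save(b,'s2.png',(180,180,310,310),4)
```

```text
t 10.8 pos [652.6  64.2  57.3] yaw 100.29 shift before turn mm [ 0.5  0.2 -0.2] shift after turn [ 0.5  0.2 -0.2] full turn rotvec rad [ 0.0007  0.0002 -0.002 ]
```

View pics/s2.png

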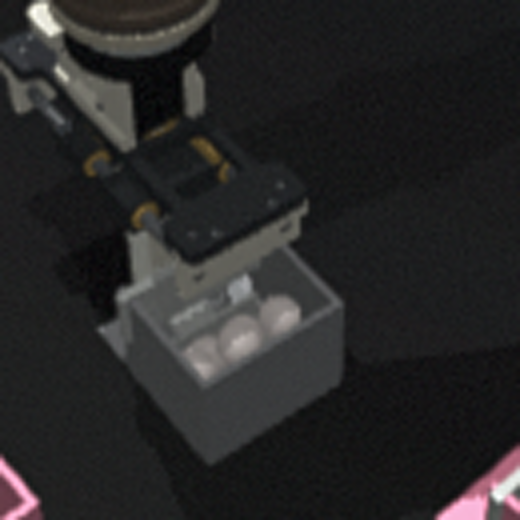

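The scoop is fully in. Three balls are heaped at the far wall, at (205,355), (240,335) and (280,315). I draw it back.

Emit:
arm_command:
  targets:
    - [[0,-0.003,0,0,0,0],[0,-0.005,0,0,0,0],[0,-0.006,0,0,0,0],[0,-0.006,0,0,0,0],[0,-0.006,0,0,0,0],[0,-0.006,0,0,0,0],[0,-0.006,0,0,0,0],[0,-0.006,0,0,0,0],[0,-0.006,0,0,0,0],[0,-0.006,0,0,0,0]]

```text
clock: 12.1
position: [0.6626, 0.0081, 0.0572]
ee_rot: [-0.281, 3.129, 0.0]
force: [-0.2, -0.5, -1.7]
width: 0.149
gripper_force: 55.0
```

Emit:
arm_command:
  targets:
    - [[0,-0.006,0,0,0,0],[0,-0.004,0,0,0,0],[0,-0.002,0,0,0,0],[0,0,0,0,0,0],[0,0,0,0,0,0]]

```text
clock: 12.72
position: [0.6647, -0.0029, 0.0572]
ee_rot: [0.282, -3.129, -0.0]
force: [0.1, 0.1, -2.5]
width: 0.148
gripper_force: 55.0
```

Run:
```python
from h import *
t=np.array([.6445,.1056]);u=np.array([-.180,.984])
go([*(t+u*(.061-.103)),.0575],100.4)
b=grab('wrist'); save(b,'w3.png',(256,120,512,300),3)
q=cloud(b).reshape(-1,3);s=arm.observe();M=R.from_rotvec(s['ee_rot']).as_matrix()
L=(q-s['position'])@M
for nm,x in (('cup-tool x -14',-.014),('cup x+14',.014)):
    d=np.linalg.norm(L[:,:2]-[x,.0705],axis=1)<.006
    print(nm,d.sum(),np.percentile(L[d,2],[5,50]).round(4) if d.any() else 0)
```

```text
t 12.72 pos [664.7  -2.9  57.2] yaw 100.28 shift before turn mm [ 0.4 68.4 -0.3] shift after turn [ 0.3 68.4 -0.3] full turn rotvec rad [ 0.0003  0.     -0.002 ]
cup-tool x -14 3 [0.05 0.05]
cup x+14 274 [0.0256 0.027 ]
```

View pics/w3.png

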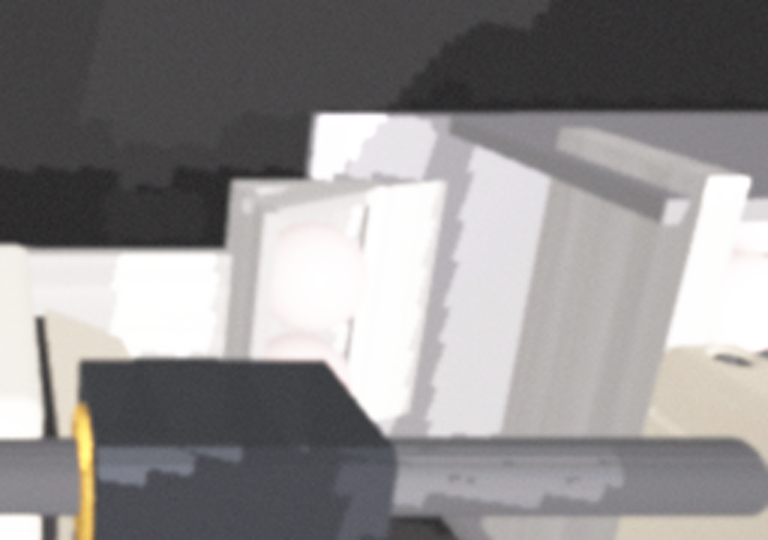

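Both cups hold a ball, at (317,275) and (300,345). The ball top is at cup level, 26.5 mm above the underside, and the rest lie behind the bar. I draw clear and lift gently.

Emit:
arm_command:
  targets:
    - [[0,-0.003,0,0,0,0],[0,-0.006,0,0,0,0],[0,-0.009,0,0,0,0],[0,-0.01,-0.003,0,0,0],[0,-0.01,-0.006,0,0,0],[0,-0.01,-0.01,0,0,0],[0,-0.008,-0.012,0,0,0],[0,-0.006,-0.012,0,0,0],[0,-0.006,-0.012,0,0,0],[0,-0.006,-0.012,0,0,0]]

```text
clock: 14.02
position: [0.678, -0.0763, 0.1252]
ee_rot: [-0.282, 3.129, 0.0]
force: [0.2, -0.4, -2.4]
width: 0.151
gripper_force: 55.0
```

Emit:
arm_command:
  targets:
    - [[0,-0.004,-0.012,0,0,0.02],[0,-0.004,-0.012,0,0,0.03],[0,0,-0.008,0,0,0.04],[0,0,-0.004,0,0,0.04],[0,0,0,0,0,0.04],[0,0,0,0,0,0.04],[0,0,0,0,0,0.03],[0,0,0,0,0,0.01],[0,0,0,0,0,0]]

```text
clock: 15.15
position: [0.6792, -0.084, 0.1601]
ee_rot: [-0.111, -3.139, 0.0]
force: [-0.1, -0.3, -3.3]
width: 0.15
gripper_force: 55.0
```

Run:
```python
from h import *
go([.523,-.367,.16],86)
```

```text
t 15.15 pos [679.2 -84.  160.1] yaw 85.94 shift before turn mm [ 1.357e+02 -2.933e+02  1.000e-01] shift after turn [ 1.360e+02 -2.932e+02  1.000e-01] full turn rotvec rad [-0.     -0.0002 -0.001 ]
```

Emit:
arm_command:
  targets:
    - [[0.002,-0.004,0,0,0,0],[0.004,-0.008,0,0,0,0],[0.006,-0.013,0,0,0,0],[0.008,-0.018,0,0,0,0],[0.01,-0.021,0,0,0,0],[0.01,-0.021,0,0,0,0],[0.01,-0.021,0,0,0,0],[0.01,-0.021,0,0,0,0],[0.01,-0.021,0,0,0,0],[0.01,-0.021,0,0,0,0]]

```text
clock: 16.4
position: [0.5867, -0.2483, 0.1602]
ee_rot: [0.111, 3.14, -0.0]
force: [1.0, 0.0, -2.5]
width: 0.152
gripper_force: 55.0
```

Emit:
arm_command:
  targets:
    - [[0.01,-0.021,0,0,0,0],[0.01,-0.021,0,0,0,0],[0.01,-0.021,0,0,0,0],[0.009,-0.021,0,0,0,0],[0.007,-0.018,0,0,0,0],[0.005,-0.012,0,0,0,0],[0.003,-0.007,0,0,0,0],[0.001,-0.003,0,0,0,0],[0,0,0,0,0,0],[0,0,0,0,0,0]]

```text
clock: 17.65
position: [0.5243, -0.366, 0.1602]
ee_rot: [0.11, 3.14, 0.001]
force: [-0.0, 0.3, -3.4]
width: 0.148
gripper_force: 55.0
```

Run:
```python
from h import *
go([.523,-.367,.1139],86);print(arm.observe()['joints'].round(2))
b=grab('top'); save(b,'t2.png',(290,100,440,300),3)
C=cloud(b)[150:280,310:430].reshape(-1,3)
k=C[(C[:,2]>.055)&(C[:,2]<.067)];print('pan z',np.median(k[:,2]))
```

```text
t 17.65 pos [ 524.3 -366.   160.2] yaw 86.0 shift before turn mm [ 1.2 -1.2 46.3] shift after turn [ 1.2 -1.2 46.3] full turn rotvec rad [0.0005 0.0001 0.    ]
[ 0.25  0.56  0.42  1.66 -0.26  0.98  2.26]
pan z 0.06162739135342421
```

View pics/t2.png

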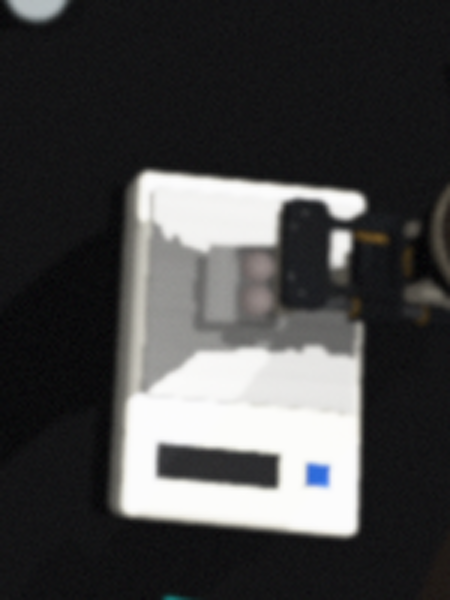

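The top view shows both balls in the cups, at (262,265) and (258,300), with the scoop above the middle of the pan. I lower it.

Emit:
arm_command:
  targets:
    - [[0.001,-0.001,0.004,0,0,0],[0,0,0.008,0,0,0],[0,0,0.01,0,0,0],[0,0,0.009,0,0,0],[0,0,0.006,0,0,0],[0,0,0.003,0,0,0],[0,0,0.002,0,0,0],[0,0,0.001,0,0,0],[0,0,0.001,0,0,0],[0,0,0,0,0,0]]

```text
clock: 18.95
position: [0.5228, -0.3676, 0.1163]
ee_rot: [0.111, 3.139, 0.0]
force: [-0.1, 0.5, -2.2]
width: 0.15
gripper_force: 55.0
```

Emit:
arm_command:
  targets:
    - [[0,0,0.001,0,0,0],[0,0,0.001,0,0,0],[0,0,0,0,0,0],[0,0,0,0,0,0]]

```text
clock: 19.45
position: [0.5227, -0.3676, 0.1142]
ee_rot: [0.111, 3.14, 0.0]
force: [0.2, -0.8, -2.0]
width: 0.148
gripper_force: 55.0
```

Next come half-millimetre steps until contact.

Emit:
arm_command:
  targets:
    - [[0,0,0.0005,0,0,0],[0,0,0.0005,0,0,0],[0,0,0,0,0,0]]

```text
clock: 19.82
position: [0.5228, -0.3677, 0.114]
ee_rot: [0.111, 3.139, 0.0]
force: [-3.0, 1.1, 6.5]
width: 0.15
gripper_force: 55.0
```

Contact shows as an upward force of 6.5 N. I release with reduced grip and a small opening.

Emit:
arm_command:
  targets:
    - [[0,0,0,0,0,0],[0,0,0,0,0,0],[0,0,0,0,0,0]]
  newtons: 5

```text
clock: 20.2
position: [0.5229, -0.3678, 0.114]
ee_rot: [0.111, 3.139, -0.0]
force: [-2.0, 1.3, 5.6]
width: 0.155
gripper_force: 5.0
```

Emit:
arm_command:
  targets:
    - [[0,0,0,0,0,0],[0,0,0,0,0,0],[0,0,0,0,0,0],[0,0,0,0,0,0]]
  jaw: 0.045

```text
clock: 20.7
position: [0.5227, -0.3676, 0.1131]
ee_rot: [-0.111, -3.14, -0.0]
force: [-0.2, 0.1, -0.4]
width: 0.482
gripper_force: 0.0
```

Emit:
arm_command:
  targets:
    - [[0,0,-0.005,0,0,0],[0,0,-0.01,0,0,0],[0,0,-0.015,0,0,0],[0,0,-0.02,0,0,0],[0,0,-0.03,0,0,0],[0,0,-0.03,0,0,0],[0,0,-0.03,0,0,0],[0,-0.03,0,0,0,0],[0,0,0,0,0,0]]

```text
clock: 21.82
position: [0.5196, -0.4002, 0.2549]
ee_rot: [0.116, 3.138, -0.004]
force: [-0.1, 0.2, -0.0]
width: 0.489
gripper_force: 0.0
```

Run:
```python
from h import *
s=arm.observe();print(s['clock'],s['position'],s['force'])
b=grab('top');c=grab('scene'); C=cloud(c)
p=np.vstack([cv2.resize(c['pixels'][90:300,150:350],(400,420),interpolation=3)])
q=cv2.resize(b['pixels'][100:300,150:420],(399,296),interpolation=3)
o=np.zeros((420,799,3),np.uint8);o[:,:400]=p;o[:296,400:]=q
cv2.imwrite('pics/f.png',o[...,::-1])
```

```text
21.825 [ 0.51962655 -0.400197    0.25489039] [-0.12288025  0.17214336 -0.00954989]
```

View pics/f.png

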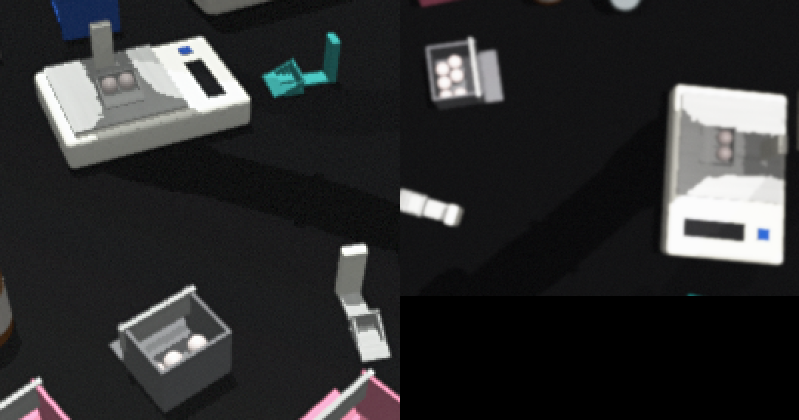

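The scoop stands upright on the pan with a ball in each cup, at (109,84) and (126,79). The other six are in the tray around (450,75), and the narrow scoop has not moved. The gripper is clear.

```bash
python3 -c "
from cell import arm
print(arm.sign_off())"
```

```text
the job is handed in; nothing more can be done
None
```

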